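# Line up a doming punch over its hollow

### The arm

A 6-joint arm with a two-finger parallel gripper is mounted at the origin on the work surface. World frame = base frame: x ahead of the robot, y to its left, z up, the work surface at z = 0. Lengths are in m, angles in rad, forces in N, time in s.
With the tool pointing down it reaches from about 0.225 to 0.875 m from the base axis. Payload 3.4 kg.
Tool frame: the origin (TCP) lies at the very end of the fingers, on their centre line; the grasp point (between the pads) lies manip.grip_point_offset behind it (manip.grip_point_offset is the distance from the TCP to the grasp point, in m); z points along the fingers, y is the line along which they close (so a half turn about z gives the same grasp; the last joint's range is limited). The gripper opens to 85 mm and grips with 20 to 120 N. Pads are 22 mm wide; open, the fingers measure 114 mm over their backs; the gripper's body (76 mm by 85 mm) begins 54 mm behind the grasp point. The pads swing forward as they close: fully open they stand 13 mm farther back than shut.
Start: joints at [1.074, 0.276, 1.505, -0, 1.361, -0.121], TCP at [0.211, 0.535, 0.231] pointing down, gripper open.
Joint ranges: [-2.89, 2.89], [-0.75, 2.08], [0.22, 2.7], [-1.18, 4.32], [0.11, 2.71], [-2.7, 2.7]. Speed limits (rad/s): [2.57, 2.57, 3.14, 3.14, 3.14, 3.14].

### API

Orientations are given as a unit quaternion [w, x, y, z].
In Python, from rig import manip gives the robot as it stands.
- The arm moves only by the shell command python3 -m pendant 'ROWS' [FORCE]. ROWS is JSON, a list of rows, each an object of numbers: "jaw": the opening, from -1 (shut) to 1 (fully open); "tx", "ty", "tz": the shift along the world's x, y, z in cm; "ax", "ay", "az": the turn, a rotation vector about the world's x, y, z in degrees. In form: [{"jaw": .., "tx": .., "ty": .., "tz": .., "ax": .., "ay": .., "az": ..}, ...]. A call has 1 to 10 rows; each row is the pose to reach, as a shift and turn from the pose commanded when the call began; what a row does not reach only later rows make up. A row lasts 1/8 s, in which the tool goes at most 62.5 mm and 10.7 degrees, less where a joint would pass 70% of its speed; a pose out of reach is approached as far as the arm can. A call with a gripper value outside its range is refused whole. The fingers move at their own pace and stop on an object; FORCE is the grip in N (left out, the last holds). Time passes only in rows, so rows that repeat a pose let the fingers close. It gives the time, the measured TCP pose, the force, the opening and the grip force at its end, in the units of the state.
- manip.get_state(): the state, without advancing time (a new reading comes with each control period).
- manip.get_image(name): name is "scene" or "top"; returns a dict with "pixels" (420x560x3 uint8, blue, green, red), "depth" (420x560 float32, m along the optical axis (not along the pixel's ray), 0 where there is no reading), "fx", "fy", "cx", "cy" (pixels), "pose" (4x4, takes a point from camera to world coordinates). Camera axes: x right, y down, z forward; pixel columns grow to the right and rows downward; lengths in m; the calibration is good to about 2 mm. A picture is of the moment at which its call begins.
- manip.sign_off(): hands the job in; it is judged then, once.
The state is a dict: "clock": time; "qpos": joint angles; "qd": joint speeds; "effort": joint torques, N m; "position": TCP position; "ee_rot": TCP orientation; "contact_force": force on the tool from outside, world axes, zero at the start; "moment": the same for the moment, N m; "width": finger opening in m; "gripper_force": force on a finger pad.
Only numpy, scipy, OpenCV 4.12 (cv2) and the standard library are available. Lean on these libraries where they do the work, as an engineer would, in place of code of your own. Each camera call takes 0.05 s, during which the arm holds its last target. There are 200 camera calls.

### The job

Someone parked a crucible on the steel doming block, over its large hollow: stand it upright on the grey soldering board and let go of it. Then take the larger doming punch from the wooden stand, carry it over the firebrick without knocking that, and finish still holding the punch upright and still, its ball centred over the large hollow and about one centimetre above the block's top face, touching nothing, so that I can slip a metal disc in underneath. Leave the small punch, the brick, the jar and the dish where they are.

Things in the scene. Friction and masses are not known exactly. Their poses are not given: they have to be found in the camera images.
- block: Steel doming block fixed to the table, 100 x 60 x 40 mm (x, y, z), any yaw. Two round hollows in the top face, both on its long (x) axis: a large one 32 mm across at x = -22 mm and a small one 18 mm across at x = +28 mm. Origin: centre of the underside; z up.
- large_hollow (a point): Centre of the mouth of the block's large hollow (32 mm across, 12 mm deep), level with the block's top face, 40 mm above the table. Axes as the block's.
- crucible: White open ceramic crucible, loose, about 70 g, round: 42 mm across at the foot, 50 mm at the rim, 38 mm high, wall 4 mm. At the start it stands on the block over the large hollow. Origin: centre of the underside; z up through the mouth.
- board: Grey soldering board fixed flat on the table, 150 x 130 x 12 mm (x, y, z), empty. Origin: centre of the underside, so its top is at z = +12 mm.
- stand: Wooden punch stand fixed to the table, 70 x 150 x 70 mm (x, y, z), with two vertical through holes 24 mm across at y = -40 and y = +40 mm. A punch hangs in each hole; which is in which varies. Origin: centre of the underside; z up.
- punch: The larger doming punch, loose, steel, about 0.35 kg, round about z, 100 mm long. From the bottom: ball 20 mm across, shank 14 mm, and from 55 to 100 mm a cylindrical head 34 mm across. The head's shoulder rests on the stand's top; shank and ball hang in the hole (2 mm clearance round the ball): lift straight up 60 mm or more. Origin: lowest point of the ball; z up to the head.
- small_punch: The small doming punch, loose, a bystander in the stand's other hole: head 28 mm across standing only 26 mm above the stand (the larger one's is 34 mm across and 45 mm tall). Origin: lowest point of its ball, 55 mm below the shoulder; z up.
- brick: Firebrick standing on its long edge between stand and block, loose, reddish, 230 x 32 x 95 mm (x, y, z), about 0.9 kg. The punch is carried over its 95 mm high top. Origin: centre of the underside.
- jar: Closed round jar, loose bystander, 48 mm across, 70 mm high. Origin: centre of the underside.
- dish: Flat white dish, loose bystander, 90 mm across, 16 mm high. Origin: centre of the underside.
Mind the look-alikes: they are no part of the job. Of the things shaped like the brick, the terracotta one is meant.

How it is judged:
By the outcome, as a careful person would: the job done as asked, in the order asked, and still so for the second after the job is handed in, while the arm keeps its last pose, push and grip.
It also fails if it takes over 66 s, if anything falls off the work surface, if the arm or the gripper's body presses on something with over 40 N, if the wrist force passes 120 N, or if a joint passes its speed limit or range.

## Working session

There is one attempt and no reset: what is moved stays moved. The work goes in short steps, Python scripts to look and compute and a shell command to move; the robot and the scene stay as the last step left them, time stands still between calls to the robot, and variables do not carry over. Pictures are saved under pics/ and viewed, at most 10 in all, crops included, and the job is handed in when it is done.

```bash
mkdir -p pics; ls; python3 - <<'E'
from rig import manip
import cv2,numpy as np,pickle
print(manip.grip_point_offset, manip.get_state())
for n in("scene","top"):
    d=manip.get_image(n); pickle.dump(d,open(f"pics/{n}0.pkl","wb")); cv2.imwrite(f"pics/{n}0.png",d["pixels"])
    print(n,d["fx"],d["cx"],d["cy"],np.round(d["pose"],3).tolist(),(d["depth"]>0).mean())
E
```

```text
pics
0.0187 {'clock': 0.0, 'qpos': array([ 1.07399001e+00,  2.76588759e-01,  1.50617061e+00, -3.74037161e-05,
        1.36069405e+00, -1.20976110e-01]), 'qd': array([ 5.31423225e-04, -1.02101888e-03,  8.62733087e-05,  1.98824889e-04,
       -2.54071655e-04, -5.72543124e-04]), 'effort': array([-1.80532192e-03, -4.16776049e+01, -2.45813155e+01, -2.38882112e-04,
        1.09700594e-02, -4.75814758e-06]), 'position': array([0.21079254, 0.53437986, 0.23042834]), 'ee_rot': array([-2.65418298e-04,  1.86807181e-01,  9.82396158e-01, -8.91911483e-04]), 'contact_force': array([-0.40483033,  0.1563694 ,  0.51150291]), 'moment': array([-0.02765398, -0.02065849, -0.06676173]), 'gripper_force': 0.0, 'width': 0.08531567548449387}
scene 430.5142749073095 282.3641026451836 202.02771509476474 [[-0.408, 0.68, -0.609, 1.073], [0.913, 0.294, -0.282, 0.259], [-0.013, -0.671, -0.741, 0.703], [0.0, 0.0, 0.0, 1.0]] 0.9961947278911565
top 432.0595310290193 278.131311779899 209.3597900401654 [[0.008, -0.986, 0.167, 0.37], [-1.0, -0.007, 0.005, 0.005], [-0.004, -0.167, -0.986, 1.019], [0.0, 0.0, 0.0, 1.0]] 0.995765306122449
```

View pics/scene0.png

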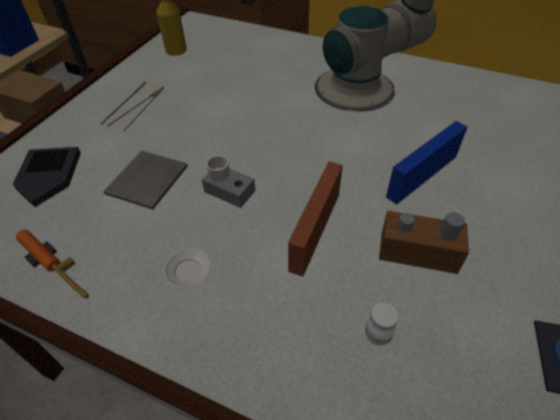

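View pics/top0.png

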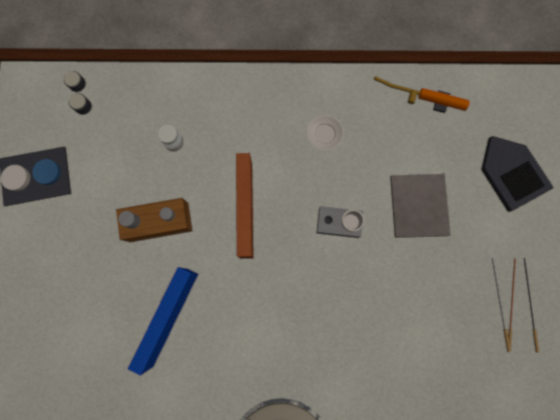

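The scene view shows the crucible at (218,166) on the block (229,184), the grey board (147,179) and the stand (424,240). The two punches are at (453,225) and (406,221). In the top view these are crucible (352,220), block (340,222), board (420,205), punches (128,218) and (167,213), jar (170,137) and dish (325,133).

Candidates:
- **Bricks:** there is one at top (244,205), which is terracotta, and one at top (163,320), which is blue. The terracotta one is meant, and it stands between stand and block.
- **Punches:** the head at scene (453,225) / top (128,218) is taller and wider than the one at scene (406,221) / top (167,213), so the first is the larger punch.
- **White round things:** only the open cup on the block is the crucible. The jar is closed.

I'll confirm these in one enlarged crop.

```bash
cat > h.py <<'E'
import cv2,numpy as np,pickle
def load(n): return pickle.load(open(f"pics/{n}.pkl","rb"))
def grab(n,tag):
    from rig import manip
    d=manip.get_image(n); pickle.dump(d,open(f"pics/{n}{tag}.pkl","wb")); return d
def rays(d,uv):
    uv=np.atleast_2d(np.asarray(uv,float))
    r=np.c_[(uv[:,0]-d["cx"])/d["fx"],(uv[:,1]-d["cy"])/d["fy"],np.ones(len(uv))]
    P=np.array(d["pose"]); return P[:3,3],r@P[:3,:3].T
def onplane(d,uv,z):
    o,r=rays(d,uv); return o+r*((z-o[2])/r[:,2])[:,None]
def tri(d1,u1,d2,u2):
    o1,a=rays(d1,u1);o2,b=rays(d2,u2);a,b=a[0],b[0]
    s=np.linalg.lstsq(np.c_[a,-b],o2-o1,rcond=None)[0]
    p,q=o1+s[0]*a,o2+s[1]*b; return (p+q)/2,np.linalg.norm(p-q)
def cloud(d):
    v,u=np.mgrid[0:420,0:560]; o,r=rays(d,np.c_[u.ravel(),v.ravel()])
    return (o+r*d["depth"].ravel()[:,None]).reshape(420,560,3)
E
python3 - <<'E'
from h import *
s,t=load("scene0"),load("top0")
a=cv2.resize(t["pixels"][180:260,100:380],(784,224),interpolation=2)
b=cv2.resize(s["pixels"][150:280,190:480],(784,351),interpolation=2)
cv2.imwrite("pics/crop.png",cv2.convertScaleAbs(np.vstack([a,b]),alpha=1.6))
for n,d in(("top",t),("scene",s)):
    C=cloud(d); z=C[...,2]
    print(n,"table",np.median(z[d["depth"]>0]).round(4))
    for lo,hi in((.008,.02),(.034,.046),(.064,.074),(.074,.082),(.09,.10),(.11,.12)):
        m=((z>lo)&(z<hi)).astype(np.uint8)
        k,l,st,c=cv2.connectedComponentsWithStats(m)
        for i in range(1,k):
            if st[i,4]>60 and abs(C[...,1][l==i].mean())<.5:
                print((lo,hi),c[i].round(),st[i,4],np.median(C[l==i],axis=0).round(4))
E
```

```text
top table -0.0009
(0.008, 0.02) [276.  55.] 6203 [0.9334 0.0212 0.0112]
(0.008, 0.02) [441. 107.] 93 [ 0.798  -0.388   0.0114]
(0.008, 0.02) [325. 131.] 554 [ 0.7359 -0.1039  0.0123]
(0.008, 0.02) [420. 205.] 3172 [ 0.5524 -0.3254  0.0108]
(0.008, 0.02) [281. 414.] 640 [0.0853 0.0006 0.0109]
(0.034, 0.046) [174. 143.] 79 [0.6896 0.2537 0.0411]
(0.034, 0.046) [334. 222.] 722 [ 0.5048 -0.1161  0.0388]
(0.034, 0.046) [351. 221.] 123 [ 0.5084 -0.1562  0.0443]
(0.064, 0.074) [168. 134.] 268 [0.7042 0.2658 0.0692]
(0.064, 0.074) [153. 218.] 1677 [0.5063 0.2876 0.0693]
(0.074, 0.082) [354. 220.] 112 [ 0.5053 -0.1571  0.0766]
(0.09, 0.1) [243. 204.] 1521 [0.5374 0.0859 0.0941]
(0.09, 0.1) [166. 213.] 127 [0.5158 0.2528 0.0951]
(0.09, 0.1) [159. 321.] 1749 [0.2884 0.2561 0.0941]
(0.11, 0.12) [126. 219.] 201 [0.5014 0.3314 0.1142]
scene table -0.0026
(0.008, 0.02) [354.  92.] 861 [0.0583 0.0221 0.0109]
(0.008, 0.02) [145. 179.] 2198 [ 0.5637 -0.3231  0.0096]
(0.008, 0.02) [418. 182.] 220 [0.3414 0.2515 0.0143]
(0.008, 0.02) [229. 195.] 190 [ 0.5395 -0.1112  0.014 ]
(0.008, 0.02) [311. 247.] 16
[... 882 characters left out ...]
3 0.1025 0.0692]
(0.064, 0.074) [425. 234.] 1894 [0.5204 0.2913 0.0673]
(0.064, 0.074) [385. 315.] 532 [0.7093 0.2673 0.0674]
(0.074, 0.082) [364.  74.] 74 [0.0565 0.0332 0.0779]
(0.074, 0.082) [426. 160.] 167 [0.3366 0.2533 0.0782]
(0.074, 0.082) [217. 164.] 87 [ 0.5136 -0.1542  0.0753]
(0.09, 0.1) [339.  69.] 62 [ 0.0881 -0.0256  0.0953]
(0.09, 0.1) [369.  68.] 82 [0.0495 0.042  0.0943]
(0.09, 0.1) [429. 148.] 1037 [0.304  0.2522 0.0922]
(0.09, 0.1) [315. 206.] 1488 [0.5576 0.0874 0.0923]
(0.09, 0.1) [407. 219.] 144 [0.5194 0.2539 0.0929]
(0.09, 0.1) [451. 230.] 75 [0.5169 0.3316 0.0956]
(0.11, 0.12) [374.  55.] 294 [0.0442 0.0473 0.1153]
(0.11, 0.12) [455. 220.] 222 [0.5048 0.3321 0.1124]
```

View pics/crop.png

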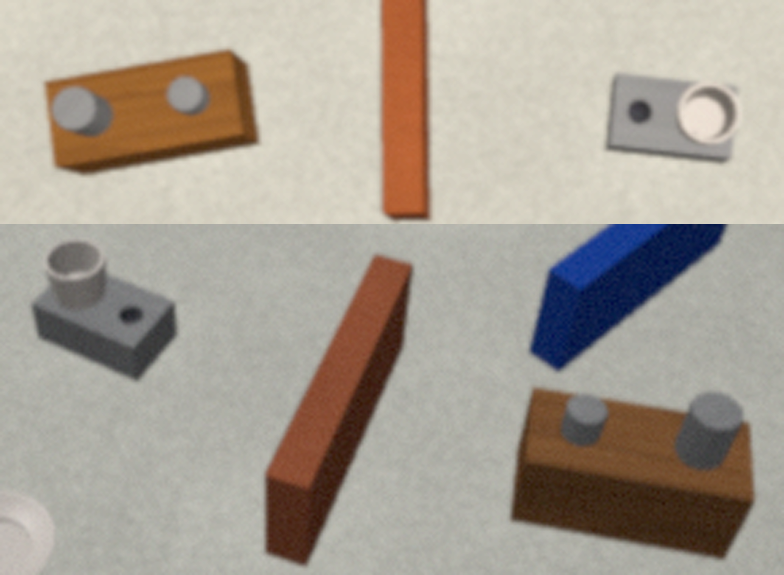

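The crop confirms the choices. The terracotta brick stands between stand and block, and the taller, wider punch head is on the +y side (left in top, right in scene). Next I'll measure precisely from both views.

```bash
cat > meas.py <<'E'
from h import *
def comp(d,lo,hi,seed):
    C=cloud(d);m=((C[...,2]>lo)&(C[...,2]<hi)).astype(np.uint8)
    k,l,st,c=cv2.connectedComponentsWithStats(m,connectivity=4)
    big=[i for i in range(1,k) if st[i,4]>25]
    i=min(big,key=lambda i:min(np.hypot(*(np.argwhere(l==i)[:,::-1]-seed).T)));return (l==i).astype(np.uint8),np.median(C[l==i][:,2])
def rect(d,mask,z):
    uv=cv2.findContours(mask,0,1)[0][0][:,0]
    p=onplane(d,uv,z)[:,:2]; (c,w,a)=cv2.minAreaRect((p*1000).astype(np.float32)); return np.round(c,1),np.round(w,1),round(a,1)
def circ(d,mask,z):
    uv=cv2.findContours(mask,0,1)[0][0][:,0]
    p=onplane(d,uv,z)[:,:2]; c,r=cv2.minEnclosingCircle((p*1000).astype(np.float32)); return np.round(c,1),round(2*r,1)
E
python3 - <<'E'
from meas import *
s,t=load("scene0"),load("top0")
S={"board":(.006,.02,.012,(147,179),(420,205)),"block":(.033,.043,.04,(231,184),(334,222)),"stand":(.060,.075,.07,(425,238),(150,215)),"brick":(.088,.1,.095,(315,206),(243,204)),"dish":(.006,.02,.016,(187,267),(325,131))}
for n,(lo,hi,z,us,ut) in S.items():
    for nm,d,u in(("top",t,ut),("scene",s,us)):
        m,zm=comp(d,lo,hi,np.array(u)); print(n,nm,"z",zm.round(4),*rect(d,m,z))
R={"punch":(.108,.125,.115,(453,220),(126,219)),"small":(.09,.102,.096,(407,219),(166,213)),"crucible rim":(.072,.084,.078,(217,164),(354,220)),"jar":(.062,.075,.07,(385,315),(168,134))}
for n,(lo,hi,z,us,ut) in R.items():
    cs=[]
    for nm,d,u in(("top",t,ut),("scene",s,us)):
        m,zm=comp(d,lo,hi,np.array(u)); print(n,nm,"z",zm.round(4),*circ(d,m,z)); 
        x,y,w,h=cv2.boundingRect(cv2.findContours(m,0,1)[0][0]); cs.append((x+(w-1)/2,y+(h-1)/2))
    print("  tri",*tri(t,cs[0],s,cs[1]),cs)
# board and block corner triangulation for heights via centroid
E
```

```text
board top z 0.0107 [ 553.  -324.9] [149.6 130.9] 2.3
board scene z 0.0093 [ 559.7 -321.6] [150.9 132.3] 2.3
block top z 0.0387 [ 508.9 -131.9] [99.7 60.8] 84.0
block scene z 0.0372 [ 515.6 -128.9] [102.4  63.1] 83.4
stand top z 0.0693 [507.9 291.5] [ 71.6 152.1] 10.4
stand scene z 0.0672 [515.8 293.2] [ 76.5 150.1] 10.8
brick top z 0.0941 [538.3  85.7] [228.4  32.2] 1.9
brick scene z 0.0923 [546.   88.3] [231.5  32.2] 1.7
dish top z 0.0116 [ 730.3 -102.1] [86.6 87. ] 19.4
dish scene z 0.0103 [ 733.9 -100.2] [87.  87.2] 87.9
punch top z 0.1141 [501.1 330.1] 35.0
punch scene z 0.1123 [508.  331.8] 36.3
  tri [0.5015124  0.33223513 0.10799244] 8.97181248439287e-05 [(127.0, 218.5), (454.5, 220.0)]
small top z 0.0952 [515.6 252.4] 27.6
small scene z 0.0929 [522.1 253.9] 29.6
  tri [0.51678951 0.2541958  0.0903987 ] 7.291884747341808e-05 [(166.0, 213.0), (407.0, 219.0)]
crucible rim top z 0.0759 [ 506.5 -155. ] 49.4
crucible rim scene z 0.0749 [ 513.5 -152.1] 52.4
  tri [ 0.50749312 -0.15644748  0.06994863] 0.0009238490933750863 [(353.0, 220.0), (217.0, 164.0)]
jar top z 0.0691 [703.7 265.8] 45.9
jar scene z 0.0674 [711.1 266.7] 45.9
  tri [0.70660412 0.26764748 0.06203815] 0.00033592608248822996 [(167.5, 134.0), (384.5, 315.5)]
```

Heights and sizes agree with the text. The two views differ by about 7 mm in x and 2 to 3 mm in y, so I'll calibrate that bias against the arm once it holds the crucible. The jaws will close along x, across the block, which absorbs the x uncertainty.

```bash
python3 -m pendant '[{"jaw":1,"tx":2.5,"ty":-5.7,"tz":0,"ax":0,"ay":0,"az":-6},{"jaw":1,"tx":5,"ty":-11.5,"tz":0,"ax":0,"ay":0,"az":-12.5},{"jaw":1,"tx":7.4,"ty":-17.2,"tz":0,"ax":0,"ay":0,"az":-19},{"jaw":1,"tx":9.9,"ty":-23,"tz":0,"ax":0,"ay":0,"az":-25},{"jaw":1,"tx":12.4,"ty":-28.7,"tz":0,"ax":0,"ay":0,"az":-31},{"jaw":1,"tx":14.9,"ty":-34.5,"tz":0,"ax":0,"ay":0,"az":-37.5},{"jaw":1,"tx":17.4,"ty":-40.2,"tz":0,"ax":0,"ay":0,"az":-44},{"jaw":1,"tx":19.9,"ty":-46,"tz":0,"ax":0,"ay":0,"az":-50},{"jaw":1,"tx":22.4,"ty":-51.7,"tz":0,"ax":0,"ay":0,"az":-56},{"jaw":1,"tx":24.8,"ty":-57.4,"tz":0,"ax":0,"ay":0,"az":-62.5}]' 35
python3 -m pendant '[{"jaw":1,"tx":2.5,"ty":-5.7,"tz":-3,"ax":0,"ay":0,"az":-6},{"jaw":1,"tx":4.5,"ty":-10.4,"tz":-6,"ax":0,"ay":0,"az":-12},{"jaw":1,"tx":5.0,"ty":-11.5,"tz":-8,"ax":0,"ay":0,"az":-12.5},{"jaw":1,"tx":5.0,"ty":-11.5,"tz":-8,"ax":0,"ay":0,"az":-12.5},{"jaw":1,"tx":5.0,"ty":-11.5,"tz":-8,"ax":0,"ay":0,"az":-12.5}]'
python3 - <<'E'
from rig import manip
s=manip.get_state();print(s["position"],s["ee_rot"],s["qpos"],s["contact_force"],s["clock"])
E
```

```text
clock: 1.35
position: [0.4592, -0.0406, 0.2312]
ee_rot: [-0.0, 0.671, 0.742, 0.0]
contact_force: [1.2, 1.3, 0.7]
width: 0.0856
gripper_force: 0.0
clock: 1.98
position: [0.5087, -0.1529, 0.1518]
ee_rot: [-0.0, 0.746, 0.666, 0.0]
contact_force: [-0.2, 1.4, 0.1]
width: 0.0852
gripper_force: 0.0
[ 0.50868795 -0.15290696  0.15183268] [-9.40988324e-05  7.46079359e-01  6.65857003e-01  1.79111315e-04] [-4.23307312e-01  2.68721121e-01  1.72404849e+00  4.42619397e-04
  1.14884932e+00 -3.09976107e-01] [-0.22223815  1.39752578  0.134089  ] 1.975
```

```bash
python3 - <<'E'
from h import *
s,t=grab("scene",1),grab("top",1)
a=cv2.resize(t["pixels"][130:290,250:450],(500,400));b=cv2.resize(s["pixels"][60:260,110:310],(400,400))
cv2.imwrite("pics/g1.png",cv2.convertScaleAbs(cv2.resize(np.hstack([a[:,100:],b]),(800,400)),alpha=1.5))
E
```

```text
(no output)
```

View pics/g1.png

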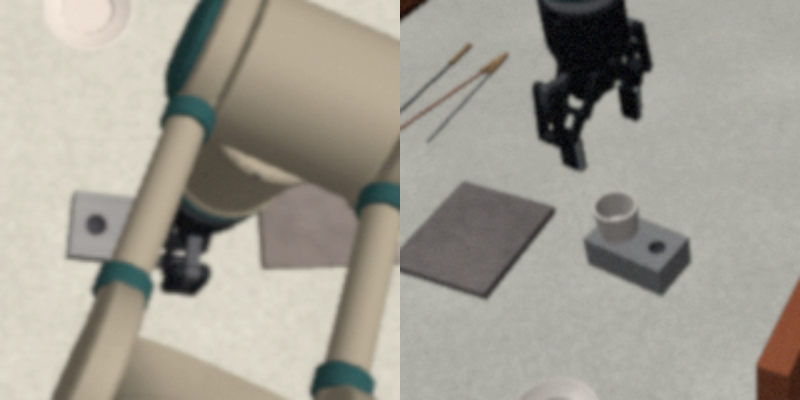

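The scene view shows the open fingers straddling the crucible from above, with fingertips near (197,141) and (226,117) and the crucible at (217,166). I'll descend and grip.

```bash
python3 -m pendant '[{"jaw":1,"tx":0,"ty":0,"tz":-3,"ax":0,"ay":0,"az":0},{"jaw":1,"tx":0,"ty":0,"tz":-6,"ax":0,"ay":0,"az":0},{"jaw":1,"tx":0,"ty":0,"tz":-8.5,"ax":0,"ay":0,"az":0},{"jaw":1,"tx":0,"ty":0,"tz":-10,"ax":0,"ay":0,"az":0},{"jaw":1,"tx":0,"ty":0,"tz":-10.5,"ax":0,"ay":0,"az":0},{"jaw":1,"tx":0,"ty":0,"tz":-10.5,"ax":0,"ay":0,"az":0}]'
python3 -m pendant '[{"jaw":0.4,"tx":0,"ty":0,"tz":0,"ax":0,"ay":0,"az":0},{"jaw":0.3,"tx":0,"ty":0,"tz":0,"ax":0,"ay":0,"az":0},{"jaw":0.2,"tx":0,"ty":0,"tz":0,"ax":0,"ay":0,"az":0},{"jaw":0.1,"tx":0,"ty":0,"tz":0,"ax":0,"ay":0,"az":0},{"jaw":0,"tx":0,"ty":0,"tz":0,"ax":0,"ay":0,"az":0},{"jaw":-0.1,"tx":0,"ty":0,"tz":0,"ax":0,"ay":0,"az":0},{"jaw":-0.2,"tx":0,"ty":0,"tz":0,"ax":0,"ay":0,"az":0},{"jaw":-0.4,"tx":0,"ty":0,"tz":0,"ax":0,"ay":0,"az":0}]' 30
```

```text
clock: 2.82
position: [0.5093, -0.1536, 0.0469]
ee_rot: [0.001, 0.746, 0.666, 0.0]
contact_force: [0.9, -0.4, 0.8]
width: 0.0854
gripper_force: 0.0
clock: 3.82
position: [0.5088, -0.1537, 0.047]
ee_rot: [0.0, 0.746, 0.666, 0.0]
contact_force: [-1.2, 0.1, 5.1]
width: 0.0484
gripper_force: 30.3
```

```bash
python3 -m pendant '[{"jaw":-0.4,"tx":0,"ty":0,"tz":0.5,"ax":0,"ay":0,"az":0},{"jaw":-0.4,"tx":0,"ty":0,"tz":1.5,"ax":0,"ay":0,"az":0},{"jaw":-0.4,"tx":0,"ty":0,"tz":3.5,"ax":0,"ay":0,"az":0},{"jaw":-0.4,"tx":0,"ty":0,"tz":6,"ax":0,"ay":0,"az":0},{"jaw":-0.4,"tx":0,"ty":0,"tz":7.5,"ax":0,"ay":0,"az":0},{"jaw":-0.4,"tx":0,"ty":0,"tz":8,"ax":0,"ay":0,"az":0},{"jaw":-0.4,"tx":0,"ty":0,"tz":8,"ax":0,"ay":0,"az":0}]'
python3 -m pendant '[{"jaw":-0.4,"tx":0.3,"ty":-1,"tz":0,"ax":0,"ay":0,"az":0},{"jaw":-0.4,"tx":0.9,"ty":-3,"tz":0,"ax":0,"ay":0,"az":0},{"jaw":-0.4,"tx":1.6,"ty":-6,"tz":0,"ax":0,"ay":0,"az":0},{"jaw":-0.4,"tx":2.4,"ty":-9,"tz":0,"ax":0,"ay":0,"az":0},{"jaw":-0.4,"tx":3.2,"ty":-12,"tz":0,"ax":0,"ay":0,"az":0},{"jaw":-0.4,"tx":4,"ty":-14.5,"tz":0,"ax":0,"ay":0,"az":0},{"jaw":-0.4,"tx":4.5,"ty":-16.3,"tz":0,"ax":0,"ay":0,"az":0},{"jaw":-0.4,"tx":4.7,"ty":-17,"tz":0,"ax":0,"ay":0,"az":0},{"jaw":-0.4,"tx":4.7,"ty":-17,"tz":0,"ax":0,"ay":0,"az":0},{"jaw":-0.4,"tx":4.7,"ty":-17,"tz":0,"ax":0,"ay":0,"az":0}]'
python3 - <<'E'
from h import *
s=grab("scene",2);t=grab("top",2)
a=cv2.resize(t["pixels"][130:290,290:490],(500,400));b=cv2.resize(s["pixels"][60:260,60:260],(400,400))
cv2.imwrite("pics/g2.png",cv2.convertScaleAbs(cv2.resize(np.hstack([a[:,100:],b]),(800,400)),alpha=1.5))
E
```

```text
clock: 4.7
position: [0.5087, -0.1535, 0.1262]
ee_rot: [-0.0, 0.746, 0.666, 0.0]
contact_force: [-0.3, -0.7, -0.8]
width: 0.0479
gripper_force: 31.1
clock: 5.95
position: [0.5555, -0.3226, 0.1263]
ee_rot: [-0.0, 0.746, 0.666, 0.0]
contact_force: [-0.3, 0.3, -1.0]
width: 0.0483
gripper_force: 31.1
```

View pics/g2.png

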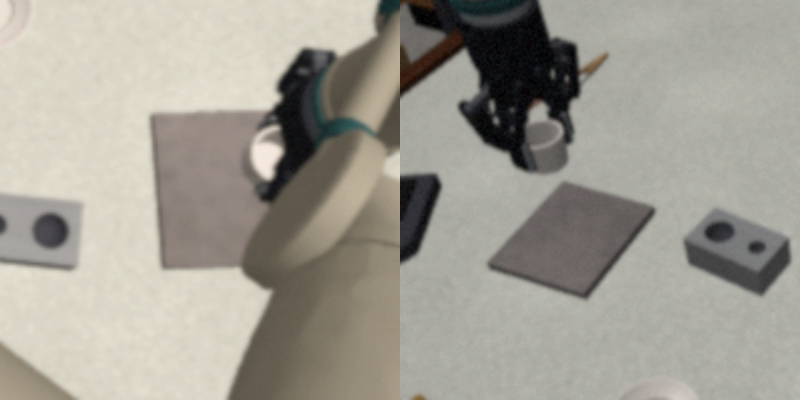

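The crucible is held upright over the board, and both hollows are now visible: the large one is at top (350,223) and scene (220,176). I'll lower it.

```bash
python3 -m pendant '[{"jaw":-0.4,"tx":0,"ty":0,"tz":-1,"ax":0,"ay":0,"az":0},{"jaw":-0.4,"tx":0,"ty":0,"tz":-3.5,"ax":0,"ay":0,"az":0},{"jaw":-0.4,"tx":0,"ty":0,"tz":-6.5,"ax":0,"ay":0,"az":0},{"jaw":-0.4,"tx":0,"ty":0,"tz":-9,"ax":0,"ay":0,"az":0},{"jaw":-0.4,"tx":0,"ty":0,"tz":-10,"ax":0,"ay":0,"az":0},{"jaw":-0.4,"tx":0,"ty":0,"tz":-10.4,"ax":0,"ay":0,"az":0},{"jaw":-0.4,"tx":0,"ty":0,"tz":-10.5,"ax":0,"ay":0,"az":0},{"jaw":-0.4,"tx":0,"ty":0,"tz":-10.6,"ax":0,"ay":0,"az":0},{"jaw":-0.4,"tx":0,"ty":0,"tz":-10.6,"ax":0,"ay":0,"az":0}]'
python3 - <<'E'
from meas import *
s,t=load("scene2"),load("top2")
cs=[]
for nm,d,u,z in(("top",t,(350,223),.04),("scene",s,(220,176),.04)):
    g=cv2.cvtColor(d["pixels"],6); x,y=u; roi=cv2.GaussianBlur(g,(3,3),0)[y-14:y+15,x-16:x+17]
    th,b=cv2.threshold(roi,0,255,cv2.THRESH_BINARY_INV+cv2.THRESH_OTSU)
    k,l,st,c=cv2.connectedComponentsWithStats(b); i=l[14,16]
    m=np.zeros((420,560),np.uint8); m[y-14:y+15,x-16:x+17]=(l==i)
    e=cv2.fitEllipse(cv2.findContours(m,0,1)[0][0]); print(nm,e,st[i],circ(d,m,z)); cs.append(e[0])
    print(onplane(d,[e[0]],z))
    bl,zz=comp(d,.033,.043,np.array(u)+(-8 if nm=="top" else 8,0)); print(rect(d,bl,.04))
print(tri(t,cs[0],s,cs[1]))
for nm,d,u in(("top",t,(395,193)),("scene",s,(133,127))):
    for lo,hi in ((.145,.165),): m,zz=comp(d,lo,hi,np.array(u)); print(nm,"rim",zz,circ(d,m,.157),m.sum())
E
```

```text
clock: 7.18
position: [0.5562, -0.3238, 0.021]
ee_rot: [0.001, 0.746, 0.666, 0.0]
contact_force: [0.4, -0.4, -0.4]
width: 0.0482
gripper_force: 31.1
top ((349.88995361328125, 221.89926147460938), (14.055216789245605, 14.49659252166748), 117.23959350585938) [  9   6  15  15 180] (array([ 507.2, -153.7]), 34.4)
[[ 0.50719346 -0.15392194  0.04      ]]
(array([ 509. , -132.3]), array([100.3,  60.8]), 83.9)
scene ((219.2836456298828, 175.51010131835938), (11.110682487487793, 15.496160507202148), 86.15861511230469) [  8   8  16  12 154] (array([ 511.1, -153.5]), 37.3)
[[ 0.51135667 -0.15327679  0.04      ]]
(array([ 516.2, -129.4]), array([101.9,  63.9]), 84.0)
(array([ 0.50798268, -0.1550712 ,  0.03618056]), np.float64(0.0011458130496776967))
top rim 0.1545292973213619 (array([ 552.7, -314.2]), 73.0) 130
scene rim 0.1525908378429236 (array([ 560.9, -315.9]), 87.8) 333
```

```bash
python3 -m pendant '[{"jaw":-0.4,"tx":0,"ty":0,"tz":-0.05,"ax":0,"ay":0,"az":0},{"jaw":-0.4,"tx":0,"ty":0,"tz":-0.1,"ax":0,"ay":0,"az":0},{"jaw":-0.4,"tx":0,"ty":0,"tz":-0.1,"ax":0,"ay":0,"az":0}]'
python3 -m pendant '[{"jaw":-0.4,"tx":0,"ty":0,"tz":-0.04,"ax":0,"ay":0,"az":0},{"jaw":-0.4,"tx":0,"ty":0,"tz":-0.08,"ax":0,"ay":0,"az":0},{"jaw":-0.4,"tx":0,"ty":0,"tz":-0.08,"ax":0,"ay":0,"az":0}]'
```

```text
clock: 7.55
position: [0.5558, -0.3235, 0.0193]
ee_rot: [-0.0, 0.746, 0.666, 0.0]
contact_force: [-0.0, 0.7, -0.7]
width: 0.048
gripper_force: 31.1
clock: 7.92
position: [0.5559, -0.3236, 0.0191]
ee_rot: [0.0, 0.746, 0.666, 0.0]
contact_force: [-1.4, 0.8, 4.5]
width: 0.0484
gripper_force: 31.4
```

Contact is at about 5 N. I'll release and retreat upward.

```bash
python3 -m pendant '[{"jaw":0.2,"tx":0,"ty":0,"tz":0,"ax":0,"ay":0,"az":0},{"jaw":0.3,"tx":0,"ty":0,"tz":0,"ax":0,"ay":0,"az":0},{"jaw":0.5,"tx":0,"ty":0,"tz":0,"ax":0,"ay":0,"az":0},{"jaw":0.8,"tx":0,"ty":0,"tz":0.1,"ax":0,"ay":0,"az":0},{"jaw":1,"tx":0,"ty":0,"tz":0.2,"ax":0,"ay":0,"az":0},{"jaw":1,"tx":0,"ty":0,"tz":0.2,"ax":0,"ay":0,"az":0},{"jaw":1,"tx":0,"ty":0,"tz":2,"ax":0,"ay":0,"az":0},{"jaw":1,"tx":0,"ty":0,"tz":5,"ax":0,"ay":0,"az":0},{"jaw":1,"tx":0,"ty":0,"tz":10,"ax":0,"ay":0,"az":0},{"jaw":1,"tx":0,"ty":0,"tz":16,"ax":0,"ay":0,"az":0}]'
python3 -m pendant '[{"jaw":1,"tx":0,"ty":2,"tz":4,"ax":0,"ay":0,"az":0},{"jaw":1,"tx":-0.3,"ty":6,"tz":4.5,"ax":0,"ay":0,"az":0},{"jaw":1,"tx":-0.7,"ty":12,"tz":4.5,"ax":0,"ay":0,"az":0},{"jaw":1,"tx":-1.2,"ty":18,"tz":4.5,"ax":0,"ay":0,"az":0},{"jaw":1,"tx":-1.7,"ty":24,"tz":4.5,"ax":0,"ay":0,"az":0},{"jaw":1,"tx":-2.2,"ty":30,"tz":4.5,"ax":0,"ay":0,"az":0},{"jaw":1,"tx":-2.7,"ty":36,"tz":4.5,"ax":0,"ay":0,"az":0},{"jaw":1,"tx":-3.2,"ty":42,"tz":4.5,"ax":0,"ay":0,"az":0},{"jaw":1,"tx":-3.2,"ty":42,"tz":4.5,"ax":0,"ay":0,"az":0},{"jaw":1,"tx":-3.2,"ty":42,"tz":4.5,"ax":0,"ay":0,"az":0}]'
python3 - <<'E'
from meas import *
s=grab("scene",3);t=grab("top",3)
a=cv2.resize(t["pixels"][130:290,290:490],(500,400));b=cv2.resize(s["pixels"][100:300,60:260],(400,400))
cv2.imwrite("pics/g3.png",cv2.convertScaleAbs(np.hstack([a[:,100:],b]),alpha=1.5))
for nm,d,u in(("top",t,(420,205)),("scene",s,(147,170))):
    m,zz=comp(d,.044,.056,np.array(u)); print(nm,"rim",zz,circ(d,m,.05),m.sum())
    u,v=cv2.minEnclosingCircle(cv2.findContours(m,0,1)[0][0])[0]; print(u,v)
E
```

```text
clock: 9.18
position: [0.5554, -0.3232, 0.1804]
ee_rot: [-0.0, 0.746, 0.666, -0.0]
contact_force: [-0.1, -0.1, 0.3]
width: 0.0855
gripper_force: 0.0
clock: 10.42
position: [0.5239, 0.0962, 0.2245]
ee_rot: [0.001, 0.746, 0.666, 0.0]
contact_force: [0.7, -0.6, -0.2]
width: 0.0853
gripper_force: 0.0
top rim 0.04813168909221782 (array([ 554.3, -324.2]), 50.3) 134
424.9624938964844 201.41250610351562
scene rim 0.046618671420705915 (array([ 561.8, -321. ]), 53.3) 116
142.0 165.5
```

View pics/g3.png

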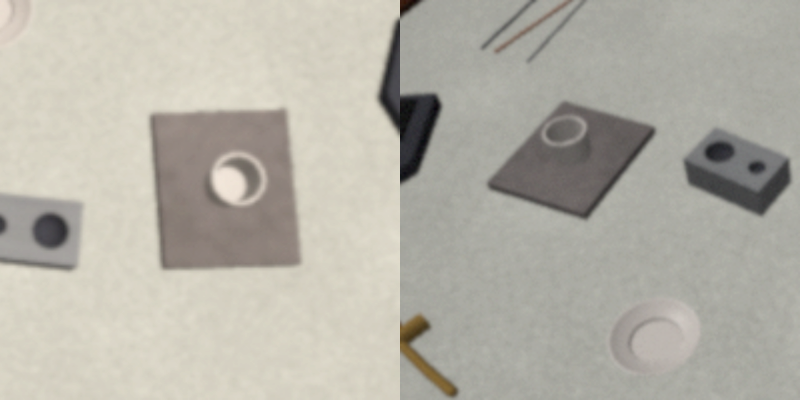

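The crucible stands upright and released on the board, with its rim at top (425,201) and scene (142,165). Its known TCP x shows the top view reads about 1.4 mm low in x and the scene view about 6 mm high. Corrected, the punch is at about (0.5025, 0.331), so I'll move above it.

```bash
python3 -m pendant '[{"jaw":1,"tx":-0.5,"ty":5.5,"tz":0,"ax":0,"ay":0,"az":0},{"jaw":1,"tx":-1,"ty":11,"tz":0,"ax":0,"ay":0,"az":0},{"jaw":1,"tx":-1.5,"ty":16.5,"tz":0,"ax":0,"ay":0,"az":0},{"jaw":1,"tx":-1.9,"ty":21.5,"tz":0,"ax":0,"ay":0,"az":0},{"jaw":1,"tx":-2.1,"ty":23.5,"tz":-2,"ax":0,"ay":0,"az":0},{"jaw":1,"tx":-2.1,"ty":23.5,"tz":-5,"ax":0,"ay":0,"az":0},{"jaw":1,"tx":-2.1,"ty":23.5,"tz":-7,"ax":0,"ay":0,"az":0},{"jaw":1,"tx":-2.1,"ty":23.5,"tz":-7,"ax":0,"ay":0,"az":0},{"jaw":1,"tx":-2.1,"ty":23.5,"tz":-7,"ax":0,"ay":0,"az":0}]'
python3 - <<'E'
from meas import *
from rig import manip
p=manip.get_state()["position"]; print(p)
s=grab("scene",4)
b=cv2.resize(s["pixels"][130:290,350:550],(800,640))[40:]
R=np.array(s["pose"]);q=(p-R[:3,3])@R[:3,:3];u=(s["cx"]+s["fx"]*q[0]/q[2],s["cy"]+s["fy"]*q[1]/q[2]);print("tcp px",u)
cv2.imwrite("pics/g4.png",cv2.convertScaleAbs(b,alpha=1.6))
E
```

```text
clock: 11.65
position: [0.5041, 0.3307, 0.1544]
ee_rot: [0.0, 0.747, 0.665, 0.001]
contact_force: [0.3, 0.6, 0.4]
width: 0.0852
gripper_force: 0.0
[0.50409274 0.33070648 0.15442068]
tcp px (np.float64(461.03850380482345), np.float64(203.33833909062878))
```

View pics/g4.png

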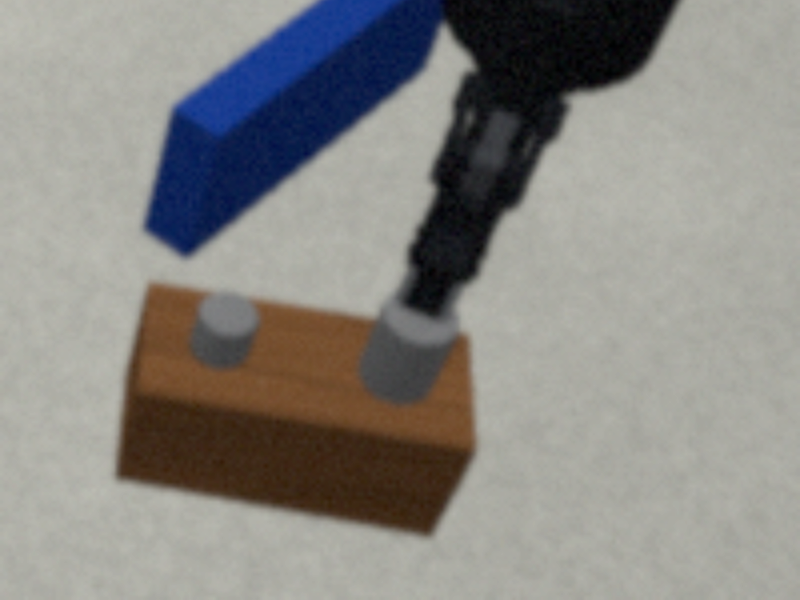

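The fingertip at crop (432,305) sits in line above the large punch's head (420,320), and the small punch (225,330) is well clear. I'll descend and grip.

```bash
python3 -m pendant '[{"jaw":1,"tx":-0.1,"ty":0,"tz":-2,"ax":0,"ay":0,"az":0},{"jaw":1,"tx":-0.1,"ty":0,"tz":-4.5,"ax":0,"ay":0,"az":0},{"jaw":1,"tx":-0.1,"ty":0,"tz":-6.5,"ax":0,"ay":0,"az":0},{"jaw":1,"tx":-0.1,"ty":0,"tz":-7.5,"ax":0,"ay":0,"az":0},{"jaw":1,"tx":-0.1,"ty":0,"tz":-7.7,"ax":0,"ay":0,"az":0},{"jaw":1,"tx":-0.1,"ty":0,"tz":-7.7,"ax":0,"ay":0,"az":0}]'
python3 -m pendant '[{"jaw":0.3,"tx":0,"ty":0,"tz":0,"ax":0,"ay":0,"az":0},{"jaw":0,"tx":0,"ty":0,"tz":0,"ax":0,"ay":0,"az":0},{"jaw":0,"tx":0,"ty":0,"tz":0,"ax":0,"ay":0,"az":0},{"jaw":-0.15,"tx":0,"ty":0,"tz":0,"ax":0,"ay":0,"az":0},{"jaw":-0.2,"tx":0,"ty":0,"tz":0,"ax":0,"ay":0,"az":0},{"jaw":-0.25,"tx":0,"ty":0,"tz":0,"ax":0,"ay":0,"az":0},{"jaw":-0.4,"tx":0,"ty":0,"tz":0,"ax":0,"ay":0,"az":0},{"jaw":-0.8,"tx":0,"ty":0,"tz":0,"ax":0,"ay":0,"az":0},{"jaw":-0.8,"tx":0,"ty":0,"tz":0,"ax":0,"ay":0,"az":0}]' 30
```

```text
clock: 12.45
position: [0.5025, 0.3317, 0.0774]
ee_rot: [0.0, 0.746, 0.666, 0.001]
contact_force: [0.4, 0.3, 0.6]
width: 0.0856
gripper_force: 0.0
clock: 13.58
position: [0.5016, 0.3314, 0.0766]
ee_rot: [-0.0, 0.746, 0.666, -0.0]
contact_force: [-2.6, -0.5, 2.8]
width: 0.0333
gripper_force: 30.0
```

```bash
python3 -m pendant '[{"jaw":-0.8,"tx":0,"ty":0,"tz":0,"ax":0,"ay":0,"az":0},{"jaw":-0.8,"tx":0,"ty":0,"tz":0,"ax":0,"ay":0,"az":0},{"jaw":-0.8,"tx":0,"ty":0,"tz":0.3,"ax":0,"ay":0,"az":0},{"jaw":-0.8,"tx":0,"ty":0,"tz":1,"ax":0,"ay":0,"az":0},{"jaw":-0.8,"tx":0,"ty":0,"tz":2,"ax":0,"ay":0,"az":0}]' 80
python3 -m pendant '[{"jaw":-0.8,"tx":0,"ty":0,"tz":1,"ax":0,"ay":0,"az":0},{"jaw":-0.8,"tx":0,"ty":0,"tz":2,"ax":0,"ay":0,"az":0},{"jaw":-0.8,"tx":0,"ty":0,"tz":3.5,"ax":0,"ay":0,"az":0},{"jaw":-0.8,"tx":0,"ty":0,"tz":5.5,"ax":0,"ay":0,"az":0},{"jaw":-0.8,"tx":0,"ty":0,"tz":7.5,"ax":0,"ay":0,"az":0},{"jaw":-0.8,"tx":0,"ty":0,"tz":9.5,"ax":0,"ay":0,"az":0},{"jaw":-0.8,"tx":0,"ty":0,"tz":11,"ax":0,"ay":0,"az":0},{"jaw":-0.8,"tx":0,"ty":0,"tz":11.5,"ax":0,"ay":0,"az":0},{"jaw":-0.8,"tx":0,"ty":0,"tz":11.5,"ax":0,"ay":0,"az":0}]'
python3 - <<'E'
from meas import *
s=grab("scene",5)
cv2.imwrite("pics/g5.png",cv2.convertScaleAbs(cv2.resize(s["pixels"][100:290,340:540],(600,570)),alpha=1.6))
E
```

```text
clock: 14.2
position: [0.5016, 0.3311, 0.0962]
ee_rot: [-0.0, 0.746, 0.666, -0.001]
contact_force: [0.3, 0.4, -3.8]
width: 0.0324
gripper_force: 79.6
clock: 15.32
position: [0.5018, 0.3314, 0.2116]
ee_rot: [0.0, 0.746, 0.666, 0.0]
contact_force: [0.7, 0.3, -4.3]
width: 0.0326
gripper_force: 79.7
```

View pics/g5.png

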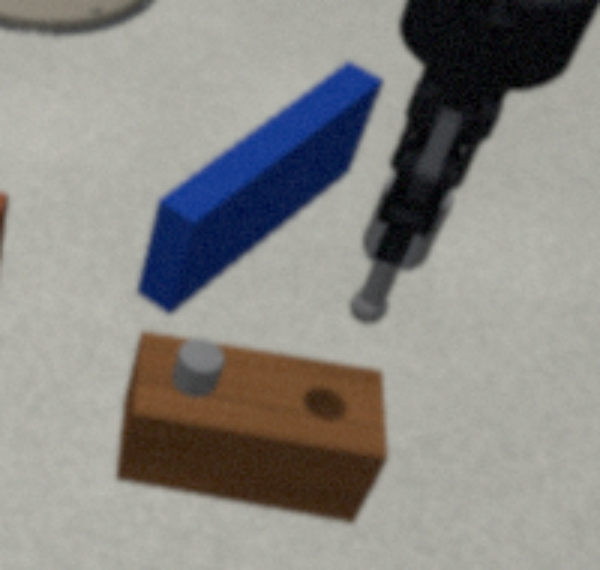

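The punch is free and upright, with its ball at crop (368,305), about 15 cm above the table, and the small punch undisturbed. I'll carry it over the brick.

```bash
python3 -m pendant '[{"jaw":-0.8,"tx":0,"ty":-1,"tz":0,"ax":0,"ay":0,"az":0},{"jaw":-0.8,"tx":0,"ty":-3,"tz":0,"ax":0,"ay":0,"az":0},{"jaw":-0.8,"tx":0,"ty":-6,"tz":0,"ax":0,"ay":0,"az":0},{"jaw":-0.8,"tx":0,"ty":-10,"tz":0,"ax":0,"ay":0,"az":0},{"jaw":-0.8,"tx":0,"ty":-14,"tz":0,"ax":0,"ay":0,"az":0},{"jaw":-0.8,"tx":0.2,"ty":-18,"tz":0,"ax":0,"ay":0,"az":0},{"jaw":-0.8,"tx":0.3,"ty":-22,"tz":0,"ax":0,"ay":0,"az":0},{"jaw":-0.8,"tx":0.4,"ty":-26,"tz":0,"ax":0,"ay":0,"az":0},{"jaw":-0.8,"tx":0.5,"ty":-30,"tz":0,"ax":0,"ay":0,"az":0},{"jaw":-0.8,"tx":0.6,"ty":-34,"tz":0,"ax":0,"ay":0,"az":0}]'
python3 -m pendant '[{"jaw":-0.8,"tx":0,"ty":-4,"tz":0,"ax":0,"ay":0,"az":0},{"jaw":-0.8,"tx":0,"ty":-8,"tz":0,"ax":0,"ay":0,"az":0},{"jaw":-0.8,"tx":0,"ty":-11.5,"tz":-1,"ax":0,"ay":0,"az":0},{"jaw":-0.8,"tx":0,"ty":-13.5,"tz":-3,"ax":0,"ay":0,"az":0},{"jaw":-0.8,"tx":0,"ty":-14.5,"tz":-5,"ax":0,"ay":0,"az":0},{"jaw":-0.8,"tx":0,"ty":-14.5,"tz":-7,"ax":0,"ay":0,"az":0},{"jaw":-0.8,"tx":0,"ty":-14.5,"tz":-8,"ax":0,"ay":0,"az":0},{"jaw":-0.8,"tx":0,"ty":-14.5,"tz":-8,"ax":0,"ay":0,"az":0},{"jaw":-0.8,"tx":0,"ty":-14.5,"tz":-8,"ax":0,"ay":0,"az":0}]'
python3 - <<'E'
from meas import *
s=grab("scene",6);t=grab("top",6)
a=cv2.resize(t["pixels"][190:250,310:390],(400,300));b=cv2.resize(s["pixels"][130:220,160:280],(800,600))
b=cv2.convertScaleAbs(b,alpha=1.6); b[:225,:300]=cv2.resize(a,(300,225))
cv2.imwrite("pics/g6.png",b)
E
```

```text
clock: 16.62
position: [0.5067, -0.0111, 0.2115]
ee_rot: [0.0, 0.747, 0.665, -0.0]
contact_force: [0.6, 0.3, -3.6]
width: 0.0324
gripper_force: 79.7
clock: 17.75
position: [0.5083, -0.1539, 0.1324]
ee_rot: [0.001, 0.746, 0.666, 0.0]
contact_force: [-0.2, 0.8, -3.5]
width: 0.0327
gripper_force: 79.8
```

View pics/g6.png

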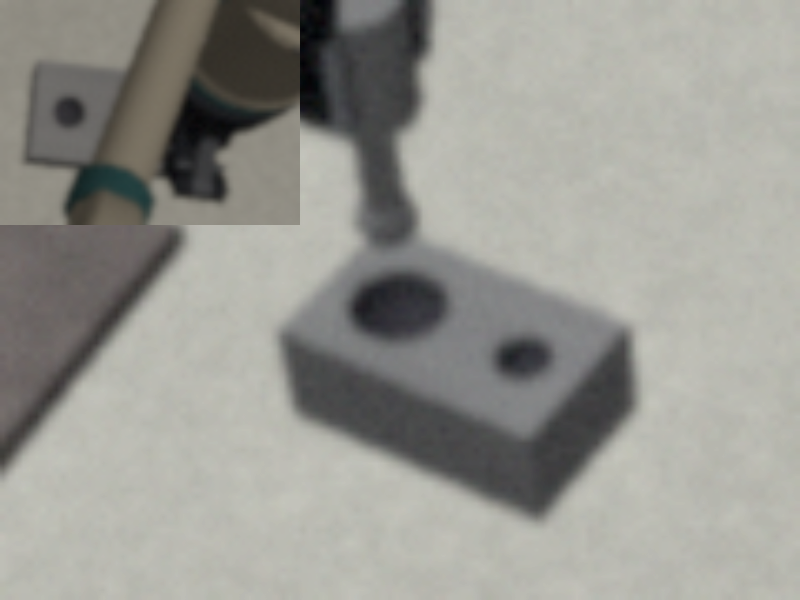

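The ball is at crop (388,219) in the scene view and the large hollow's centre is at (399,305). The top view is blocked by the arm. I'll compare the two by ray-casting in the same view and check the punch for tilt.

```bash
cat > fin.py <<'E'
from meas import *
import sys
from rig import manip
tag=sys.argv[1]; zb=float(sys.argv[2]); d=load("scene"+tag)
I=cv2.resize(d["pixels"],None,fx=8,fy=8,interpolation=cv2.INTER_CUBIC)
g=cv2.GaussianBlur(cv2.cvtColor(I,6),(0,0),4)
up=lambda a:(a+.5)*8-.5; dn=lambda a:(np.asarray(a)+.5)/8-.5
# hollow by Otsu around its seed
R=np.array(d["pose"])
def proj(p): q=(np.asarray(p)-R[:3,3])@R[:3,:3]; return np.array([d["cx"]+d["fx"]*q[0]/q[2],d["cy"]+d["fy"]*q[1]/q[2]])
h0=load("scene2")
def blob(img,x0,x1,y0,y1,seed,th=None):
    r=img[int(up(y0)):int(up(y1)),int(up(x0)):int(up(x1))]
    t,b=cv2.threshold(r,th or 0,255,cv2.THRESH_BINARY_INV+(0 if th else cv2.THRESH_OTSU))
    k,l,st,c=cv2.connectedComponentsWithStats(b); sx,sy=int(up(seed[0])-int(up(x0))),int(up(seed[1])-int(up(y0)))
    return (l==l[sy,sx]).astype(np.uint8),int(up(x0)),int(up(y0))
g2=cv2.GaussianBlur(cv2.cvtColor(cv2.resize(h0["pixels"],None,fx=8,fy=8,interpolation=cv2.INTER_CUBIC),6),(0,0),4)
m,ox,oy=blob(g2,209,231,166,184,(219.5,175.5))
c=cv2.findContours(m,0,1)[0][0][:,0]+[ox,oy]; e=cv2.fitEllipse(c.astype(np.float32)); hc=dn(e[0])
H=onplane(d,[hc],.04)[0]; P=onplane(d,dn(c),.04)[:,:2]*1000
print("hollow px",hc.round(2),"xyz",H.round(4),"dia",round(2*cv2.minEnclosingCircle(P.astype(np.float32))[1],1))
bs=proj([H[0],H[1],zb+.01]); print("ball centre if centred: px",bs.round(2))
# shank/ball: row-wise edges against background
for z in np.arange(zb+.004,zb+.05,.006):
    p=proj([H[0],H[1],z]); y=int(round(up(p[1]))); x=int(up(p[0])); row=g[y,x-100:x+101].astype(int)
    gr=np.gradient(row.astype(float)); L=gr[:100].argmin()-100+x; Rr=gr[101:].argmax()+1+x
    print("z",round(z-zb,3),"edges",dn([L,Rr]).round(2),"mid",dn((L+Rr)/2).round(2),"expect",p.round(2))
E
python3 fin.py 6 0.0708
```

```text
hollow px [219.18 175.45] xyz [ 0.5113 -0.1536  0.04  ] dia 34.0
ball centre if centred: px [216.86 161.76]
z 0.004 edges [212.94 221.56] mid 217.25 expect [217.21 163.83]
z 0.01 edges [212.81 222.19] mid 217.5 expect [216.86 161.76]
z 0.016 edges [213.06 220.69] mid 216.88 expect [216.5  159.67]
z 0.022 edges [213.44 219.94] mid 216.69 expect [216.15 157.56]
z 0.028 edges [213.06 219.44] mid 216.25 expect [215.79 155.43]
z 0.034 edges [212.69 219.06] mid 215.88 expect [215.42 153.28]
z 0.04 edges [212.19 218.94] mid 215.56 expect [215.05 151.11]
z 0.046 edges [204.31 218.69] mid 211.5 expect [214.68 148.91]
```

The punch hangs vertical, since the offset is a constant ~0.45 px along it, and it is centred to about 1 mm. I'll lower it to the final height with a tiny correction and check again.

```bash
python3 -m pendant '[{"jaw":-0.8,"tx":0,"ty":-0.05,"tz":-0.4,"ax":0,"ay":0,"az":0},{"jaw":-0.8,"tx":0,"ty":-0.05,"tz":-1,"ax":0,"ay":0,"az":0},{"jaw":-0.8,"tx":0,"ty":-0.05,"tz":-1.6,"ax":0,"ay":0,"az":0},{"jaw":-0.8,"tx":0,"ty":-0.05,"tz":-2,"ax":0,"ay":0,"az":0},{"jaw":-0.8,"tx":0,"ty":-0.05,"tz":-2.05,"ax":0,"ay":0,"az":0},{"jaw":-0.8,"tx":0,"ty":-0.05,"tz":-2.05,"ax":0,"ay":0,"az":0},{"jaw":-0.8,"tx":0,"ty":-0.05,"tz":-2.05,"ax":0,"ay":0,"az":0}]'
python3 - <<'E'
from meas import *
from rig import manip
s=grab("scene",7);t=grab("top",7)
p=manip.get_state()["position"];print(p)
b=cv2.resize(s["pixels"][130:220,160:280],(800,600),interpolation=2)
cv2.imwrite("pics/g7.png",cv2.convertScaleAbs(b,alpha=1.6))
E
python3 fin.py 7 0.0503
```

```text
clock: 18.73
position: [0.508, -0.1542, 0.1112]
ee_rot: [0.0, 0.746, 0.666, 0.0]
contact_force: [0.2, -0.1, -4.2]
width: 0.0329
gripper_force: 79.8
[ 0.50795692 -0.15417291  0.11120383]
hollow px [219.18 175.45] xyz [ 0.5113 -0.1536  0.04  ] dia 34.0
ball centre if centred: px [218.04 168.75]
z 0.004 edges [209.06 223.31] mid 216.19 expect [218.38 170.76]
z 0.01 edges [211.06 222.69] mid 216.88 expect [218.04 168.75]
z 0.016 edges [214.31 221.69] mid 218.0 expect [217.7  166.73]
z 0.022 edges [214.56 220.81] mid 217.69 expect [217.35 164.69]
z 0.028 edges [214.44 220.44] mid 217.44 expect [217.01 162.63]
z 0.034 edges [213.81 220.31] mid 217.06 expect [216.65 160.55]
z 0.04 edges [212.81 219.94] mid 216.38 expect [216.3  158.45]
z 0.046 edges [206.81 220.44] mid 213.62 expect [215.94 156.32]
```

View pics/g7.png

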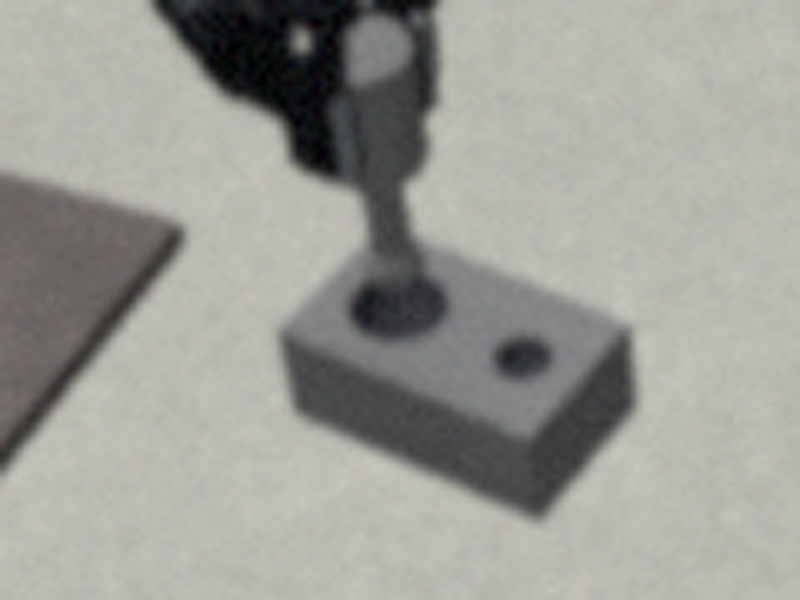

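```bash
python3 - <<'E'
from meas import *
for tag,zt in(("6",.171),("7",.150)):
    d=load("scene"+tag);C=cloud(d);g=cv2.cvtColor(d["pixels"],6)
    print(tag,"col218 gray rows155-184",g[155:185,218].tolist())
    print(" z",(C[155:185,218,2]*1000).round().astype(int).tolist())
    print(" x",(C[155:185,218,0]*1000).round().astype(int).tolist())
    m,z=comp(d,zt-.008,zt+.004,np.array((217,137 if tag=="7" else 128)));print("head top z",z,circ(d,m,zt),m.sum(), np.argwhere(m).mean(0))
E
```

```text
6 col218 gray rows155-184 [46, 47, 44, 43, 43, 46, 49, 52, 52, 51, 44, 54, 70, 80, 78, 65, 45, 28, 26, 27, 26, 30, 32, 31, 32, 44, 63, 77, 79, 78]
 z [103, 102, 98, 97, 94, 90, 87, 87, 85, 82, 79, 77, 71, 36, 40, 38, 37, 35, 33, 32, 30, 27, 27, 28, 26, 25, 35, 37, 37, 38]
 x [512, 514, 513, 515, 515, 514, 514, 516, 518, 517, 517, 519, 516, 488, 494, 495, 498, 499, 499, 501, 503, 503, 505, 509, 510, 512, 523, 528, 530, 533]
head top z 0.1677459196515192 (array([ 515.6, -153.1]), 61.4) 168 [129.4702381  214.70238095]
7 col218 gray rows155-184 [44, 44, 44, 45, 46, 42, 41, 41, 44, 46, 40, 42, 46, 49, 56, 56, 51, 44, 37, 32, 30, 29, 34, 31, 36, 45, 64, 78, 79, 79]
 z [111, 108, 108, 105, 94, 89, 87, 84, 81, 80, 78, 76, 69, 67, 65, 62, 61, 57, 56, 48, 29, 27, 30, 26, 28, 25, 36, 37, 37, 38]
 x [520, 520, 522, 522, 515, 513, 514, 514, 514, 516, 517, 518, 514, 515, 516, 516, 518, 517, 520, 515, 502, 503, 508, 508, 512, 512, 524, 527, 530, 534]
head top z 0.14657939619815108 (array([ 515.1, -143. ]), 63.4) 165 [137.42424242 216.14545455]
```

In the scene depth frame the shank axis (x≈508.7) and the hollow (x≈509.0) agree. The head top gives a ball height of 9.5 to 10 mm above the block. I'll make one last micro-trim, let it settle, check the bystanders and hand in.

```bash
python3 -m pendant '[{"jaw":-0.8,"tx":0,"ty":-0.03,"tz":0.04,"ax":0,"ay":0,"az":0},{"jaw":-0.8,"tx":0,"ty":-0.03,"tz":0.04,"ax":0,"ay":0,"az":0},{"jaw":-0.8,"tx":0,"ty":-0.03,"tz":0.04,"ax":0,"ay":0,"az":0},{"jaw":-0.8,"tx":0,"ty":-0.03,"tz":0.04,"ax":0,"ay":0,"az":0},{"jaw":-0.8,"tx":0,"ty":-0.03,"tz":0.04,"ax":0,"ay":0,"az":0},{"jaw":-0.8,"tx":0,"ty":-0.03,"tz":0.04,"ax":0,"ay":0,"az":0}]'
python3 - <<'E'
from meas import *
from rig import manip
s=grab("scene",8);o=load("scene0")
for n,lo,hi,z,u in(("brick",.088,.1,.095,(315,206)),("dish",.006,.02,.016,(187,267)),("jar",.062,.075,.07,(385,315)),("small",.09,.102,.096,(407,219))):
    print(n,*[circ(d,comp(d,lo,hi,np.array(u))[0],z) for d in(o,s)])
m,z=comp(s,.044,.056,np.array((142,165)));print("crucible",circ(s,m,.05),z)
st=manip.get_state();print(st["position"],st["contact_force"],abs(st["qd"]).max())
E
```

```text
clock: 19.58
position: [0.5078, -0.1544, 0.1114]
ee_rot: [0.0, 0.746, 0.666, 0.0]
contact_force: [-0.6, -0.1, -3.4]
width: 0.0324
gripper_force: 79.8
brick (array([545.9,  88.4]), 231.8) (array([545.8,  87.7]), 231.5)
dish (array([ 734.1, -100.5]), 88.3) (array([ 734.1, -100.5]), 88.3)
jar (array([711.1, 266.7]), 45.9) (array([711.1, 267.2]), 45.7)
small (array([522.1, 253.9]), 29.6) (array([522.3, 253.9]), 30.0)
crucible (array([ 559.8, -321. ]), 51.9) 0.046742611460945716
[ 0.50785531 -0.1543883   0.11140756] [-0.4195874   0.42425243 -4.22256797] 0.0014047721520563678
```

```bash
python3 -c "
from rig import manip
print(manip.sign_off())"
```

```text
the job is handed in; nothing more can be done
None
```

The job is handed in after about 20 s of robot time: the crucible stands upright and released on the grey board, and the larger punch is held upright and still about 1 cm above the block, its ball centred over the large hollow to within about 1 mm by my measurements, with the brick, jar, dish and small punch unmoved.

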